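# Release an air nozzle tube from its push-fit outlet and park it in the rack

## Robot

A 7-joint arm with a two-finger parallel gripper is mounted at the origin on the work surface. World frame = base frame: x ahead of the robot, y to its left, z up, the work surface at z = 0. Lengths are in m, angles in rad, forces in N, time in s.
With the tool pointing down it reaches from about 0.425 to 0.875 m from the base axis. Payload 9.9 kg.
Tool frame: the origin (TCP) lies midway between the tips of the shut fingers; the grasp point (between the pads) lies 19 mm behind it; z points along the fingers, y is the line along which they close (so a half turn about z gives the same grasp; the last joint's range is limited). The gripper opens to 85 mm and grips with 20 to 120 N. Pads are 22 mm wide; open, the fingers measure 114 mm over their backs; the gripper's body (76 mm by 85 mm) begins 54 mm behind the grasp point. The pads swing forward as they close: fully open they stand 13 mm farther back than shut.
Start: joints at [-1.315, 0.576, 0.025, 1.437, -0.015, 1.129, -0.057], TCP at [0.225, 0.636, 0.231] pointing down, gripper open.
Joint ranges: [-2.76, 2.76], [-0.34, 2.15], [-1.52, 1.57], [0.19, 2.46], [-1.09, 4.23], [0.17, 1.99], [-2.82, 2.82]. Speed limits (rad/s): [2.22, 2.22, 3.01, 3.01, 3.14, 3.14, 3.14].

## Interface

Orientations are given as a unit quaternion [w, x, y, z].
In Python, from rig import * gives the robot as it stands.
- The arm moves only by the tool step_arm, never from a script. Its argument "plan" is a list of rows, each a list of 5 numbers: the finger opening in m, from 0 to 0.0854, then the shift along the world's x, y, z in m, then the turn about the world's z in rad. In form: [[gripper, tx, ty, tz, turn], ...]. A call has 1 to 10 rows; each row is the pose to reach, as a shift and turn from the pose commanded when the call began; what a row does not reach only later rows make up. A row lasts 1/12 s, in which the tool goes at most 41.7 mm and 7.16 degrees, less where a joint would pass 70% of its speed; a pose out of reach is approached as far as the arm can. A call with a gripper value outside its range is refused whole. The fingers move at their own pace and stop on an object; "grip_force" is the grip in N (left out, the last holds). Time passes only in rows, so rows that repeat a pose let the fingers close. It gives the time, the measured TCP pose, the force, the opening and the grip force at its end, in the units of the state.
- get_obs(): the state, without advancing time (a new reading comes with each control period).
- snapshot(name): name is "side" or "top"; returns the picture (384x512x3 uint8, red, green, blue); there is no depth.
- calibration(name): a dict with "K" (3x3 intrinsics, pixels), "rvec" (rotation vector, rad) and "tvec" (3), from world to camera coordinates, as OpenCV has them. Camera axes: x right, y down, z forward; pixel columns grow to the right and rows downward; lengths in m; the calibration is good to about 2 mm. A picture is of the moment at which its call begins. calibration takes no time and is no camera call.
- job_done(): hands the job in; it is judged then, once.
The state is a dict: "t": time; "joint_pos": joint angles; "qvel": joint speeds; "effort": joint torques, N m; "tool_pos": TCP position; "ee_rot": TCP orientation; "wrist_force": force on the tool from outside, world axes, zero at the start; "torque": the same for the moment, N m; "width": finger opening in m; "grasp_force": force on a finger pad.
Only numpy, scipy, OpenCV 4.12 (cv2) and the standard library are available. Lean on these libraries where they do the work, as an engineer would, in place of code of your own. Each camera call takes 0.05 s, during which the arm holds its last target. There are 200 camera calls.

## Task

On the conservation bench's air manifold, free the steel nozzle tube with the red band: gently press down the blue collet ring of its outlet so that it unlocks, draw the tube straight up out of the fitting without straining either, and stand it upright in the empty hole of the wooden rack, all the way down, and let go. Leave the brass tube in its outlet, the copper tube in the rack and everything else on the bench where they are.

Things in the scene. Friction and masses are not known exactly. Their poses are not given: they have to be found in the camera images.
- manifold: Fixed aluminium air manifold, 60 x 260 x 30 mm, on levelling feet that raise its underside 0 to 10 mm off the table; origin at the centre of its underside, x across, y along it, z up. Three push-fit outlets of one size stand on it at y = -80, 0 and +80 mm. The steel tube is in one of the end outlets, the brass one in the other; the middle one is empty.
- outlet_a: One of the three outlets (any place): dark steel body 38 mm wide, origin at its foot, on the manifold's top, z up; its top is 34 mm above that. Above it a blue collet ring: flat flange, 40 mm outer, 21 mm inner diameter, 6 mm thick. Ring heights differ: the resting top of this ring may be 45 to 57 mm above this origin; it is not measured, find it by touch.
- outlet_b: Another outlet; same words hold. Each ring slides 5 mm straight down to a hard stop on a spring (2.4 N at first, 8.4 N fully down) and rises when let go. Teeth lock the tube until the ring is about 4 mm down and need be open for only the first 1 mm of the pull: tips that hold the ring at its stop and close on the tube can lift it, the ring rising along, against a few N of drag.
- outlet_c: The third outlet; same words hold. Damage: more than 22 N of the robot on any outlet or ring, or pulling or wrenching the tube in its outlet with more than 30 N. A tube's foot stands 6 mm above the outlet's origin, in a bore 15.6 mm wide.
- tube_mid (a point): Middle of the steel tube to be moved: loose, rigid, round, upright in an end outlet, 14 mm wide, 105 mm long, 60 g, red band 80 to 92 mm above its foot, tapered tip above 95 mm; z towards the tip. The chamfered foot is 52.5 mm below this point, at the start 36 mm above the manifold's underside. Locking groove 8 to 18 mm above the foot.
- brass_tube_mid (a point): Middle of a brass tube of the same size, with a black band, in the other outlet; to be left there.
- spare_tube_mid (a point): Middle of a copper tube of the same size, with a black band, standing in the other hole of the rack; to be left there.
- rack: Fixed dark wooden block, 70 x 170 x 40 mm high; origin at the centre of its underside on the table, y along it, z up. Two round holes 16.5 mm wide, 25 mm deep (floor 15 mm above the table), at y = +42 mm (empty) and y = -42 mm (copper tube). A tube all the way down has its middle 67.5 mm above the table.
- rack_hole0 (a point): Centre of the mouth of the rack's empty hole, 40 mm above the table, z up.
- cup: White plastic cup, 72 mm wide, 95 mm tall, origin at its foot; bystander.
- varnish: Amber bottle, 56 mm wide, 130 mm tall, origin at its foot; bystander.
- pigment: Glass jar, 60 mm wide, 60 mm tall, origin at its foot; bystander.
- paintbox: White watercolour box, 90 x 210 x 16 mm, origin under its centre; bystander.
- brush: Paint brush lying on the bench; bystander.
- palette_knife: Palette knife lying on the bench; bystander.
There are look-alikes about, which are no part of the job. Leave any pink or turquoise look-alike of the rack alone.

How it is judged:
On the way:
1. the steel tube has been drawn clear of its outlet (z of tube_mid in the frame of manifold above 0.14 m), for 0.1 s.
At the end, for the whole second after the job is handed in: The steel tube stands in the rack's empty hole, its middle within 8 mm of the hole's axis and 63 to 71.5 mm above the rack's underside, leaning less than 0.2 rad, at rest and released; the brass tube is within 8 mm and the copper tube within 15 mm of where it began (horizontal distance between tube_mid and rack_hole0 below 0.008 m and z of tube_mid in the frame of rack between 0.063 and 0.0715 m and angle between tube_mid's own z axis and vertical below 0.2 rad and contact force between the fingers and tube below 0.2 N and distance of brass_tube_mid from where it was at the start of the episode below 0.008 m and distance of spare_tube_mid from where it was at the start of the episode below 0.015 m and linear speed of tube below 0.02 m/s); the robot touches nothing.
It fails at once if the robot pressed an outlet or its ring with more than 22 N (contact force between any of the arm, the fingers and outlet_a above 22 N or contact force between any of the arm, the fingers and outlet_b above 22 N or contact force between any of the arm, the fingers and outlet_c above 22 N).
It fails at once if the tube was pulled or wrenched in its outlet with more than 30 N (contact force between tube and outlet_a above 30 N or contact force between tube and outlet_b above 30 N or contact force between tube and outlet_c above 30 N).
It fails at once if the brass tube was disturbed by more than 15 mm (distance of brass_tube_mid from where it was at the start of the episode above 0.015 m).
It fails at once if the copper tube was disturbed by more than 20 mm (distance of spare_tube_mid from where it was at the start of the episode above 0.02 m).
It fails at once if a bystander was moved by more than 30 mm (distance of any of cup, varnish, pigment, paintbox, brush, palette_knife from where it was at the start of the episode above 0.03 m).
It also fails if it takes over 58 s, if anything falls off the work surface, if the arm or the gripper's body presses on something with over 40 N, if the wrist force passes 120 N, or if a joint passes its speed limit or range.

## Working session

There is one attempt and no reset: what is moved stays moved. The work goes in short steps, Python scripts to look and compute and a tool call to move; the robot and the scene stay as the last step left them, time stands still between calls to the robot, and variables do not carry over. Pictures are saved under pics/ and viewed, at most 10 in all, crops included, and the job is handed in when it is done.

Besides the shell and the picture viewer there is one more tool, called after "Emit:" in YAML: its name, and indented under it one key for each argument. step_arm: Moves the arm, as the interface text tells. Its arguments: {"type":"object","properties":{"plan":{"type":"array"},"grip_force":{"type":"number"}},"required":["plan"]}

```bash
mkdir -p pics; python3 - <<'E'
from rig import *
import cv2,numpy as np
for n in("side","top"):
    im=snapshot(n); cv2.imwrite(f"pics/{n}0.png",im[:,:,::-1]); c=calibration(n)
    R=cv2.Rodrigues(np.array(c["rvec"]))[0]; print(n,np.array(c["K"]).round(1).tolist(),"cam",(-R.T@np.array(c["tvec"]).ravel()).round(3),"fwd",R[2].round(3))
print(get_obs())
E
```

```text
side [[354.3, 0.0, 254.6], [0.0, 354.3, 189.6], [0.0, 0.0, 1.0]] cam [0.349 0.66  0.902] fwd [ 0.115 -0.69  -0.714]
top [[358.8, 0.0, 249.0], [0.0, 358.8, 185.2], [0.0, 0.0, 1.0]] cam [ 0.318 -0.123  1.132] fwd [ 0.173 -0.025 -0.985]
{'t': 0.1, 'joint_pos': array([-1.31480595,  0.57643303,  0.02481387,  1.43783929, -0.01499981,
        1.12901259, -0.0565433 ]), 'qvel': array([ 0.00137886, -0.00171371, -0.00134699, -0.00277771, -0.0009425 ,
        0.00049224,  0.0015869 ]), 'effort': array([ 5.96387559e-03, -7.67303109e+01,  2.25759901e+00, -2.86603475e+01,
        1.57585106e-02,  8.62139073e-03,  1.16892735e-05]), 'tool_pos': array([0.2248064 , 0.63602032, 0.23053283]), 'ee_rot': array([-9.84040066e-05,  1.69070540e-01,  9.85603665e-01, -7.47739361e-04]), 'wrist_force': array([ 0.23953539, -0.25800564, -0.22080242]), 'torque': array([0.01870374, 0.08737104, 0.00697094]), 'grasp_force': 0.0, 'width': 0.08523078333061009}
```

View pics/side0.png

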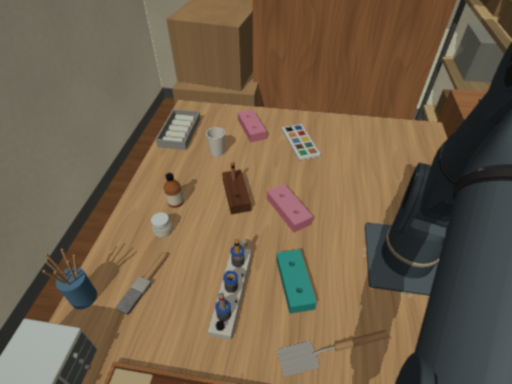

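View pics/top0.png

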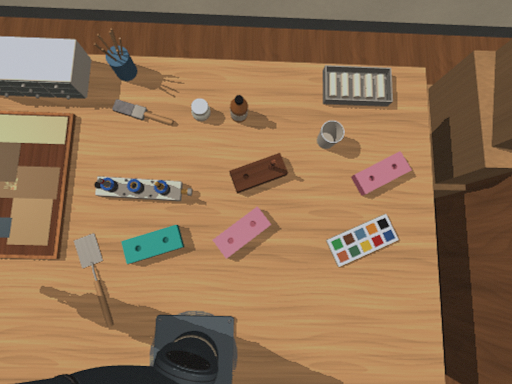

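Top view: manifold around (138,188), the wooden rack at (259,173) with its empty hole near (246,176) and the copper tube near (275,163). The pink look-alikes are at (243,233) and (381,174), and the turquoise one at (153,245). The tubes stand on the manifold near (105,185) and (175,188). I need close crops to see the bands.

```bash
python3 - <<'E'
import cv2,numpy as np
s=cv2.imread("pics/side0.png");t=cv2.imread("pics/top0.png")
f=lambda im,x,y,w,h,k:cv2.resize(im[y:y+h,x:x+w],None,fx=k,fy=k,interpolation=cv2.INTER_CUBIC)
cv2.imwrite("pics/c1.png",np.vstack([f(t,85,140,130,75,6)[:,:780], ]))
cv2.imwrite("pics/c2.png",f(s,190,150,100,190,3.15) if 0 else np.hstack([f(s,195,230,70,110,5),f(s,205,155,70,110,5)]))
E
```

```text
(no output)
```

View pics/c1.png

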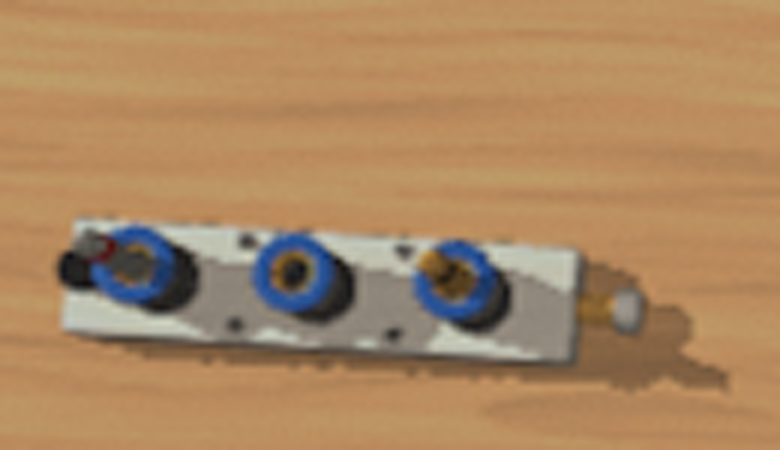

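View pics/c2.png

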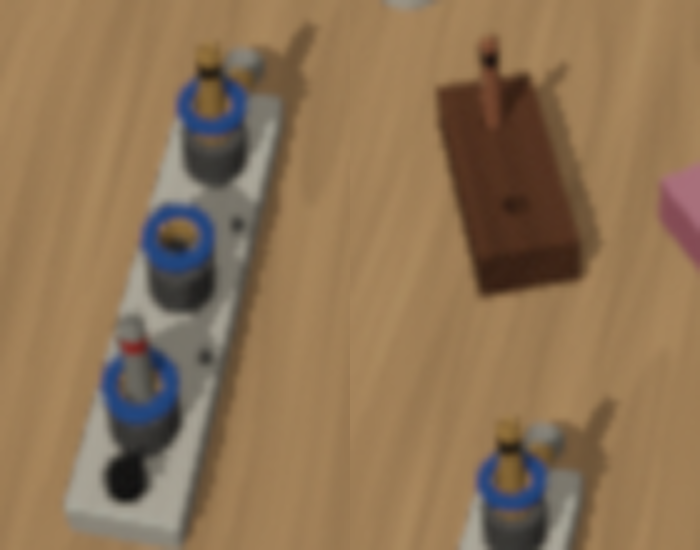

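Crops show: the red-banded steel tube is in the left (+y) end outlet, band at top px (102,181) and side px (222,299). Candidates were brass with black band at top (157,184), copper with black band in the rack at side (233,167), and the steel one with the red band. I choose the steel one. The black knob beside it is a manifold end fitting. Empty rack hole is at side px (238,196).

```bash
python3 - <<'E'
import cv2
t=cv2.imread("pics/top0.png")
cv2.imwrite("pics/c3.png",cv2.resize(t[145:205,220:300],None,fx=8,fy=8,interpolation=cv2.INTER_CUBIC))
E
```

```text
(no output)
```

View pics/c3.png

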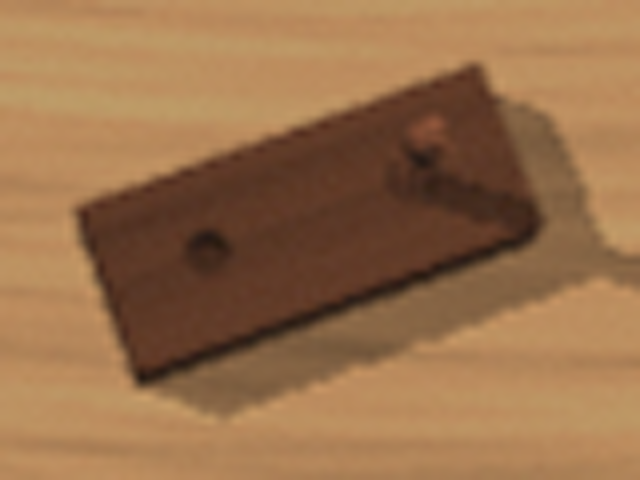

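Top crop: the rack's empty hole is at (208,248), the copper tube near (425,140), and the top corners are at (80,208), (480,65), (540,225) and (140,378). Next I fit the poses.

```bash
cat > fit.py <<'E'
from rig import *
import cv2,numpy as np
from scipy.optimize import least_squares
C={n:calibration(n) for n in("side","top")}
def proj(n,P):
    c=C[n]; return cv2.projectPoints(np.array(P,float).reshape(-1,3),np.array(c["rvec"],float),np.array(c["tvec"],float),np.array(c["K"],float),None)[0][:,0]
def un(px,o,k): return (np.array(px,float)+.5)/k-.5+np.array(o)
def T(p,q):
    c,s=np.cos(p[2]),np.sin(p[2]); q=np.array(q,float)
    return np.c_[p[0]+c*q[:,0]-s*q[:,1],p[1]+s*q[:,0]+c*q[:,1],q[:,2]]
E
cat > f1.py <<'E'
from fit import *
# rack
rk=[(.035,.085,.04),(.035,-.085,.04),(-.035,-.085,.04),(-.035,.085,.04),(0,.042,.04)]
rt=un([(80,208),(480,65),(540,225),(140,378),(208,248)],(220,145),8)
rs=un([(483-350,265),(438-350,88),(530-350,75),(580-350,248),(515-350,205)],(205,155),5)
f=lambda p:np.r_[(proj("top",T(p,rk))-rt).ravel(),(proj("side",T(p,rk))-rs).ravel()]
r=least_squares(f,[.5,-.1,.3],loss="soft_l1")
print("rack",r.x.round(4),"hole",T(r.x,[rk[4]]).round(4)); print(f(r.x).reshape(-1,2).round(1).tolist())
# manifold p=x,y,yaw,h,r+,r0,r-   (steel at +y)
def pts(p):
    h=p[3]; b=h+.03
    L=[(.03,.13,b),(.03,-.13,b),(-.03,-.13,b),(-.03,.13,b)]
    L+=[(0,y,b+q) for y,q in((.08,p[4]),(0,p[5]),(-.08,p[6]))]
    L+=[(0,.08,h+.036+.086),(0,.08,h+.036+.105)]
    return T(p,L)
mt=un([(75,218),(580,247),(577,355),(62,330),(133,265),(294,273),(455,282),(103,248),(84,243)],(85,140),6)
ms=un([(67,513),(165,97),(282,97),(182,537),(141,383),(178,237),(211,105),(134,347),(129,320)],(195,230),5)
w=np.ones(18);w[10]=0
g=lambda p:np.r_[((proj("top",pts(p))-mt).ravel(),((proj("side",pts(p))-ms)*w[9:,None]).ravel())[0],((proj("side",pts(p))-ms)*w[9:,None]).ravel()]
r=least_squares(g,[.45,.2,0,.005,.05,.05,.05],loss="soft_l1",x_scale=.01)
p=r.x;print("man",p.round(4),"tube xy",T(p,[(0,.08,0)]).round(4)); print(g(p).reshape(-1,2).round(1).tolist())
E
python3 f1.py
```

```text
rack [ 0.5537 -0.1771  0.3852] hole [[ 0.5379 -0.1381  0.04  ]]
[[-1.2, 0.0], [-0.4, -0.3], [0.3, 0.1], [-0.9, -0.4], [-0.3, 0.7], [-1.0, -1.2], [-0.4, -0.3], [0.4, -0.7], [0.6, -1.4], [0.6, -0.3]]
man [ 0.4937  0.1913 -0.0224 -0.0045  0.0493  0.0535  0.059 ] tube xy [[0.4955 0.2713 0.    ]]
[[0.4, 0.1], [0.1, -0.2], [-1.0, 0.8], [0.1, 0.5], [0.0, -0.2], [-0.0, -0.3], [-0.1, -0.7], [-0.4, -0.0], [0.2, -0.4], [-0.4, -0.1], [0.0, -0.0], [0.0, 0.9], [0.1, -0.6], [0.1, 0.0], [-0.0, 0.1], [-0.1, 0.2], [0.2, -1.1], [0.7, 0.4]]
```

```bash
cat >> f1.py <<'E'
r=least_squares(g,[.45,.2,0,.005,.05,.05,.05],loss="soft_l1",x_scale=.01,bounds=([0,0,-1,0,.045,.045,.045],[1,1,1,.01,.057,.057,.057]))
p=r.x;print("man bounded",p.round(4),"tube xy",T(p,[(0,.08,0)]).round(4),"cost",r.cost)
k=least_squares(lambda q:np.r_[proj("top",q)[0]-un((73,270),(85,140),6),proj("side",q)[0]-un((127,478),(195,230),5)],[.5,.3,.05],x_scale=.01)
print("knob",k.x.round(3),k.cost)
E
python3 f1.py | grep -E "bound|knob"
```

```text
man bounded [ 0.4933  0.1914 -0.0218  0.      0.0451  0.0492  0.0547] tube xy [[0.4951 0.2713 0.    ]] cost 4.618743813106128
knob [0.495 0.31  0.052] 0.005070399481844014
```

Emit:
step_arm:
  plan:
    - [0.03,0.03,-0.03,0,-0.12]
    - [0.03,0.06,-0.06,0,-0.24]
    - [0.03,0.085,-0.095,0,-0.36]
    - [0.03,0.11,-0.13,0,-0.48]
    - [0.03,0.135,-0.165,0,-0.6]
    - [0.03,0.16,-0.2,0,-0.72]
    - [0.03,0.185,-0.235,0,-0.84]
    - [0.03,0.21,-0.27,0,-0.96]
    - [0.03,0.235,-0.305,0,-1.08]
    - [0.03,0.255,-0.335,0,-1.2]
  grip_force: 20

```text
t: 0.93
tool_pos: [0.4777, 0.304, 0.2312]
ee_rot: [-0.0, 0.698, 0.716, -0.0]
wrist_force: [0.9, 0.8, 0.9]
width: 0.0297
grasp_force: 0.0
```

Emit:
step_arm:
  plan:
    - [0.034,0.0151,-0.0305,0,-0.03]
    - [0.034,0.0151,-0.0305,-0.03,-0.03]
    - [0.034,0.0151,-0.0305,-0.06,-0.03]
    - [0.034,0.0151,-0.0305,-0.06,-0.03]
    - [0.034,0.0151,-0.0305,-0.06,-0.03]
    - [0.034,0.0151,-0.0305,-0.06,-0.03]

```text
t: 1.43
tool_pos: [0.4924, 0.2758, 0.1723]
ee_rot: [0.0, 0.707, 0.708, 0.0]
wrist_force: [0.2, 0.5, 0.0]
width: 0.0336
grasp_force: 0.0
```

```bash
python3 - <<'E'
from fit import *
a=snapshot("side");b=snapshot("top");o=get_obs();print(o["tool_pos"],o["wrist_force"],o["torque"],o["width"])
p=o["tool_pos"];print([(n,proj(n,p).round(1)) for n in C])
f=lambda im,x,y,w,h,k:cv2.resize(im[y:y+h,x:x+w],None,fx=k,fy=k,interpolation=cv2.INTER_CUBIC)
cv2.imwrite("pics/d1.png",np.hstack([f(a,185,265,75,75,5),f(b,70,150,75,75,5)])[:,:,::-1])
E
```

```text
[0.49273093 0.2761061  0.17285311] [ 0.06766476  0.69828759 -0.16801524] [ 1.67234290e-02 -7.51280162e-05 -5.86196918e-02] 0.03391663559362999
[('side', array([[220.6, 288.3]])), ('top', array([[ 91.7, 178. ]]))]
```

View pics/d1.png

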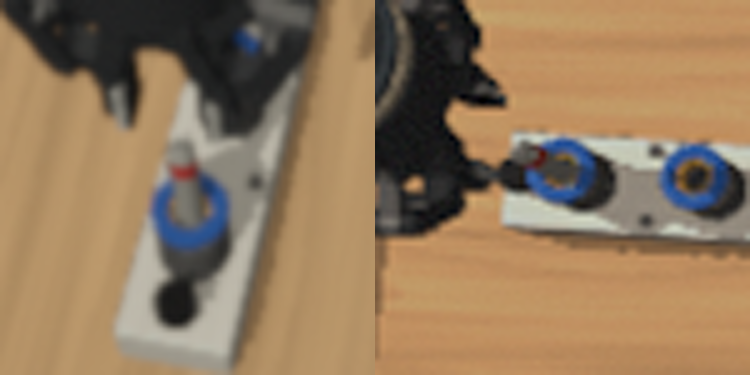

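Left (side view): the open fingertips at (122,120) and (212,132) are above and behind the tube tip at (180,150). Right (top view): the fingers are approaching the red-band tube at (525,155). The measured pose still lags the command, so I let it settle.

Emit:
step_arm:
  plan:
    - [0.034,0,0,0,0]
    - [0.034,0,0,0,0]
    - [0.034,0,0,0,0]

```text
t: 1.78
tool_pos: [0.4922, 0.2756, 0.172]
ee_rot: [0.0, 0.707, 0.708, 0.001]
wrist_force: [0.3, 0.1, -0.9]
width: 0.0339
grasp_force: 0.0
```

Emit:
step_arm:
  plan:
    - [0.034,0.0028,-0.0043,0,0]
    - [0.034,0.0028,-0.0043,0,0]
    - [0.034,0.0028,-0.0043,-0.02,0]
    - [0.034,0.0028,-0.0043,-0.04,0]
    - [0.034,0.0028,-0.0043,-0.06,0]
    - [0.034,0.0028,-0.0043,-0.06,0]
    - [0.028,0.0028,-0.0043,-0.06,0]
    - [0.024,0.0028,-0.0043,-0.06,0]
    - [0.024,0.0028,-0.0043,-0.06,0]
    - [0.024,0.0028,-0.0043,-0.06,0]

```text
t: 2.62
tool_pos: [0.4955, 0.2713, 0.1124]
ee_rot: [0.0, 0.707, 0.707, 0.001]
wrist_force: [-0.2, 1.1, -0.6]
width: 0.0244
grasp_force: 0.0
```

```bash
python3 - <<'E'
from fit import *
a=snapshot("side");b=snapshot("top");o=get_obs();print(o["tool_pos"],o["wrist_force"],o["torque"],o["width"])
f=lambda im,x,y,w,h,k:cv2.resize(im[y:y+h,x:x+w],None,fx=k,fy=k,interpolation=cv2.INTER_CUBIC)
cv2.imwrite("pics/d2.png",np.hstack([f(a,190,270,65,65,6),f(b,75,150,65,65,6)])[:,:,::-1])
E
```

```text
[0.49527686 0.27122256 0.11211673] [-0.37254133 -0.55280591  0.25772384] [0.01391438 0.03570093 0.04334653] 0.023897550028098395
```

View pics/d2.png

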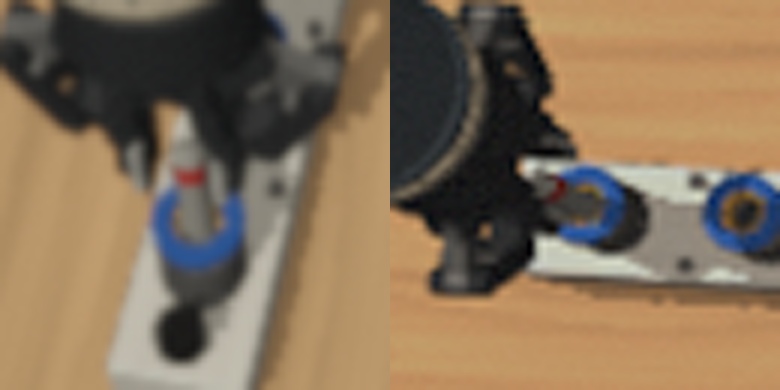

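Left (side view): the red-banded tube at (190,178) stands between the fingertips at (140,175) and (225,180), above the ring. Next I close in steps and watch the lateral force.

Emit:
step_arm:
  plan:
    - [0.019,0,0,0,0]
    - [0.019,0,0,0,0]
    - [0.019,0,0,0,0]

```text
t: 2.97
tool_pos: [0.4949, 0.2711, 0.1114]
ee_rot: [0.0, 0.707, 0.707, 0.0]
wrist_force: [0.4, 0.1, 0.0]
width: 0.0189
grasp_force: 0.0
```

Emit:
step_arm:
  plan:
    - [0.017,0,0,0,0]
    - [0.017,0,0,0,0]
    - [0.017,0,0,0,0]

```text
t: 3.22
tool_pos: [0.4949, 0.271, 0.1113]
ee_rot: [-0.0, 0.707, 0.707, -0.0]
wrist_force: [-0.1, 0.3, -0.2]
width: 0.017
grasp_force: 0.0
```

Emit:
step_arm:
  plan:
    - [0.0155,0,0,0,0]
    - [0.0155,0,0,0,0]
    - [0.0155,0,0,0,0]

```text
t: 3.47
tool_pos: [0.4949, 0.271, 0.1113]
ee_rot: [-0.0, 0.707, 0.707, -0.0]
wrist_force: [-0.1, 0.3, -1.1]
width: 0.0153
grasp_force: 0.1
```

Emit:
step_arm:
  plan:
    - [0.0148,0,0,0,0]
    - [0.0148,0,0,0,0]
    - [0.0148,0,0,0,0]

```text
t: 3.72
tool_pos: [0.4949, 0.271, 0.1113]
ee_rot: [-0.0, 0.707, 0.707, 0.0]
wrist_force: [0.8, -0.2, -0.1]
width: 0.0146
grasp_force: 0.0
```

Emit:
step_arm:
  plan:
    - [0.026,0,0,0,0]
    - [0.026,0,0,0,0]
    - [0.026,0,0,-0.005,0]
    - [0.026,0,0,-0.01,0]
    - [0.026,0,0,-0.014,0]
    - [0.026,0,0,-0.014,0]
    - [0.026,0,0,-0.014,0]

```text
t: 4.3
tool_pos: [0.4947, 0.2708, 0.0968]
ee_rot: [-0.0, 0.707, 0.707, -0.0]
wrist_force: [1.2, -0.3, 0.4]
width: 0.0259
grasp_force: 0.0
```

Emit:
step_arm:
  plan:
    - [0.026,0,0,-0.002,0]
    - [0.026,0,0,-0.004,0]
    - [0.026,0,0,-0.004,0]
    - [0.026,0,0,-0.004,0]

```text
t: 4.63
tool_pos: [0.4949, 0.271, 0.0932]
ee_rot: [-0.0, 0.707, 0.707, -0.0]
wrist_force: [-1.2, 0.3, 0.9]
width: 0.0263
grasp_force: 0.0
```

Emit:
step_arm:
  plan:
    - [0.026,0,0,-0.002,0]
    - [0.026,0,0,-0.004,0]
    - [0.026,0,0,-0.004,0]
    - [0.026,0,0,-0.004,0]

```text
t: 4.97
tool_pos: [0.4948, 0.271, 0.0892]
ee_rot: [-0.0, 0.707, 0.707, -0.0]
wrist_force: [-0.0, 0.2, 0.0]
width: 0.0258
grasp_force: 0.0
```

Emit:
step_arm:
  plan:
    - [0.026,0,0,-0.002,0]
    - [0.026,0,0,-0.003,0]
    - [0.026,0,0,-0.003,0]
    - [0.026,0,0,-0.003,0]

```text
t: 5.3
tool_pos: [0.4949, 0.271, 0.0862]
ee_rot: [-0.0, 0.707, 0.707, -0.0]
wrist_force: [1.3, 0.4, -0.8]
width: 0.0261
grasp_force: 0.0
```

Emit:
step_arm:
  plan:
    - [0.026,0,0,-0.002,0]
    - [0.026,0,0,-0.003,0]
    - [0.026,0,0,-0.003,0]
    - [0.026,0,0,-0.003,0]

```text
t: 5.63
tool_pos: [0.4948, 0.271, 0.0832]
ee_rot: [-0.0, 0.707, 0.707, -0.0]
wrist_force: [0.1, 0.1, 0.8]
width: 0.0258
grasp_force: 0.0
```

Emit:
step_arm:
  plan:
    - [0.026,0,0,-0.002,0]
    - [0.026,0,0,-0.003,0]
    - [0.026,0,0,-0.003,0]
    - [0.026,0,0,-0.003,0]

```text
t: 5.97
tool_pos: [0.4949, 0.2709, 0.0802]
ee_rot: [-0.0, 0.707, 0.707, -0.0]
wrist_force: [-0.1, -0.7, 0.1]
width: 0.0261
grasp_force: 0.0
```

Emit:
step_arm:
  plan:
    - [0.026,0,0,-0.001,0]
    - [0.026,0,0,-0.002,0]
    - [0.026,0,0,-0.002,0]
    - [0.026,0,0,-0.002,0]

```text
t: 6.3
tool_pos: [0.4949, 0.271, 0.0782]
ee_rot: [0.0, 0.707, 0.707, -0.0]
wrist_force: [0.3, 0.6, 0.5]
width: 0.0262
grasp_force: 0.0
```

```bash
python3 -c "
from rig import *
o=get_obs();print(o['tool_pos'],o['wrist_force'],o['torque'])"
```

```text
[0.49490035 0.2709526  0.07824071] [0.27011931 0.61026218 0.47867861] [-0.03513955 -0.01738124  0.03644984]
```

Emit:
step_arm:
  plan:
    - [0.026,0,0,-0.001,0]
    - [0.026,0,0,-0.002,0]
    - [0.026,0,0,-0.002,0]
    - [0.026,0,0,-0.002,0]

```text
t: 6.63
tool_pos: [0.4949, 0.271, 0.0764]
ee_rot: [-0.0, 0.707, 0.707, 0.0]
wrist_force: [-1.1, -1.0, 4.5]
width: 0.0261
grasp_force: 2.1
```

Emit:
step_arm:
  plan:
    - [0.026,0,0,-0.001,0]
    - [0.026,0,0,-0.001,0]
    - [0.026,0,0,-0.001,0]

```text
t: 6.88
tool_pos: [0.4949, 0.271, 0.0754]
ee_rot: [-0.0, 0.707, 0.707, 0.0]
wrist_force: [-0.9, 0.3, 5.2]
width: 0.0261
grasp_force: 2.7
```

Emit:
step_arm:
  plan:
    - [0.026,0,0,-0.001,0]
    - [0.026,0,0,-0.001,0]
    - [0.026,0,0,-0.001,0]

```text
t: 7.13
tool_pos: [0.4949, 0.271, 0.0745]
ee_rot: [-0.0, 0.707, 0.707, 0.0]
wrist_force: [-1.2, -1.3, 7.0]
width: 0.026
grasp_force: 3.3
```

Emit:
step_arm:
  plan:
    - [0.021,0,0,0,0]
    - [0.021,0,0,0,0]
    - [0.021,0,0,0,0]

```text
t: 7.38
tool_pos: [0.4952, 0.2711, 0.0746]
ee_rot: [0.0, 0.707, 0.707, 0.0]
wrist_force: [-1.2, -1.5, 7.2]
width: 0.0209
grasp_force: 3.4
```

Emit:
step_arm:
  plan:
    - [0.017,0,0,0,0]
    - [0.017,0,0,0,0]
    - [0.017,0,0,0,0]

```text
t: 7.63
tool_pos: [0.4954, 0.2712, 0.0747]
ee_rot: [0.0, 0.707, 0.707, 0.001]
wrist_force: [0.3, -0.2, 6.5]
width: 0.0172
grasp_force: 3.4
```

Emit:
step_arm:
  plan:
    - [0.017,0,0,-0.001,0]
    - [0.017,0,0,-0.001,0]
    - [0.017,0,0,-0.001,0]

```text
t: 7.88
tool_pos: [0.4954, 0.2712, 0.0737]
ee_rot: [0.0, 0.707, 0.707, 0.001]
wrist_force: [0.0, -0.9, 7.7]
width: 0.0167
grasp_force: 4.0
```

Emit:
step_arm:
  plan:
    - [0.017,0,0,-0.0005,0]
    - [0.017,0,0,-0.0005,0]
    - [0.017,0,0,-0.0005,0]

```text
t: 8.13
tool_pos: [0.4955, 0.2712, 0.0735]
ee_rot: [0.0, 0.707, 0.707, 0.001]
wrist_force: [-0.9, -0.8, 9.9]
width: 0.0169
grasp_force: 5.4
```

Emit:
step_arm:
  plan:
    - [0.0148,0,0,0,0]
    - [0.0148,0,0,0,0]
    - [0.0148,0,0,0,0]

```text
t: 8.38
tool_pos: [0.4954, 0.2712, 0.0736]
ee_rot: [0.0, 0.707, 0.707, 0.001]
wrist_force: [-1.8, -0.6, 11.8]
width: 0.0148
grasp_force: 6.6
```

Emit:
step_arm:
  plan:
    - [0.0125,0,0,0,0]
    - [0.0125,0,0,0,0]
    - [0.0125,0,0,0,0]
    - [0.0125,0,0,0,0]
  grip_force: 25

```text
t: 8.72
tool_pos: [0.4949, 0.2712, 0.0736]
ee_rot: [-0.0, 0.707, 0.707, 0.0]
wrist_force: [-3.2, 0.3, 13.4]
width: 0.0133
grasp_force: 26.8
```

Emit:
step_arm:
  plan:
    - [0.0125,0,0,0.0007,0]
    - [0.0125,0,0,0.0014,0]
    - [0.0125,0,0,0.0021,0]
    - [0.0125,0,0,0.003,0]
    - [0.0125,0,0,0.003,0]

```text
t: 9.13
tool_pos: [0.4944, 0.2711, 0.0756]
ee_rot: [-0.0, 0.707, 0.708, -0.0]
wrist_force: [-2.3, 0.9, 2.3]
width: 0.0134
grasp_force: 25.2
```

Emit:
step_arm:
  plan:
    - [0.0125,0,0,0.001,0]
    - [0.0125,0,0,0.002,0]
    - [0.0125,0,0,0.003,0]
    - [0.0125,0,0,0.004,0]
    - [0.0125,0,0,0.005,0]
    - [0.0125,0,0,0.005,0]

```text
t: 9.63
tool_pos: [0.4942, 0.271, 0.0807]
ee_rot: [-0.0, 0.707, 0.708, -0.001]
wrist_force: [-3.8, 1.3, -4.1]
width: 0.0133
grasp_force: 24.7
```

Emit:
step_arm:
  plan:
    - [0.0125,-0.0005,0,0.002,0]
    - [0.0125,-0.0005,0,0.004,0]
    - [0.0125,-0.0005,0,0.006,0]
    - [0.0125,-0.0005,0,0.008,0]
    - [0.0125,-0.0005,0,0.01,0]
    - [0.0125,-0.0005,0,0.01,0]

```text
t: 10.13
tool_pos: [0.4948, 0.2709, 0.0915]
ee_rot: [0.0, 0.707, 0.707, 0.0]
wrist_force: [-3.2, -0.2, 0.7]
width: 0.0131
grasp_force: 25.0
```

Emit:
step_arm:
  plan:
    - [0.0125,0,0,0.004,0]
    - [0.0125,0,0,0.008,0]
    - [0.0125,0,0,0.012,0]
    - [0.0125,0,0,0.016,0]
    - [0.0125,0,0,0.02,0]
    - [0.0125,0,0,0.024,0]
    - [0.0125,0,0,0.028,0]
    - [0.0125,0,0,0.032,0]
    - [0.0125,0,0,0.036,0]
    - [0.0125,0,0,0.036,0]

```text
t: 10.97
tool_pos: [0.4948, 0.2712, 0.1277]
ee_rot: [0.0, 0.707, 0.707, 0.001]
wrist_force: [-0.2, -0.0, 0.5]
width: 0.0132
grasp_force: 24.7
```

Emit:
step_arm:
  plan:
    - [0.0125,0,0,0.01,0]
    - [0.0125,0,0,0.02,0]
    - [0.0125,0,0,0.03,0]
    - [0.0125,0,0,0.04,0]
    - [0.0125,0,0,0.05,0]
    - [0.0125,0,0,0.06,0]
    - [0.0125,0,0,0.07,0]
    - [0.0125,0,0,0.07,0]
    - [0.0125,0,0,0.07,0]

```text
t: 11.72
tool_pos: [0.4946, 0.2712, 0.1974]
ee_rot: [0.0, 0.707, 0.708, 0.001]
wrist_force: [-0.6, 0.3, -1.3]
width: 0.0132
grasp_force: 24.7
```

```bash
python3 - <<'E'
from fit import *
a=snapshot("side");o=get_obs();print(o["tool_pos"],o["wrist_force"],o["torque"],o["width"])
cv2.imwrite("pics/e1.png",cv2.resize(a[200:350,170:300],None,fx=4,fy=4,interpolation=cv2.INTER_CUBIC)[:,:,::-1])
p=o["tool_pos"];print(proj("side",[p,p-[0,0,.0375],p-[0,0,.03]]).round(1))
E
```

```text
[0.49426119 0.27106185 0.19679634] [-0.2118745  -0.13114991  0.03585183] [-0.02288737  0.04925183  0.06445703] 0.01314271470781338
[[219.6 280.8]
 [220.9 289.2]
 [220.6 287.5]]
```

View pics/e1.png

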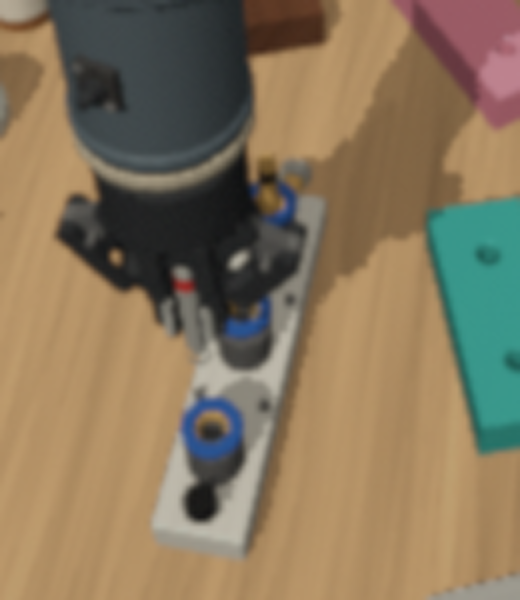

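The tube is clear and held, foot at (200,348), with the ring empty behind it at (212,430). I carry it to above the hole.

Emit:
step_arm:
  plan:
    - [0.0125,0,0,0.02,0]
    - [0.0125,0.002,-0.02,0.035,0]
    - [0.0125,0.005,-0.05,0.035,0]
    - [0.0125,0.008,-0.08,0.035,0]
    - [0.0125,0.011,-0.11,0.035,0]
    - [0.0125,0.014,-0.14,0.035,0]
    - [0.0125,0.017,-0.17,0.035,0]
    - [0.0125,0.02,-0.2,0.035,0]
    - [0.0125,0.023,-0.23,0.035,0]
    - [0.0125,0.026,-0.26,0.035,0]

```text
t: 12.6
tool_pos: [0.5199, 0.0096, 0.2312]
ee_rot: [-0.0, 0.707, 0.708, -0.0]
wrist_force: [0.8, -0.1, -1.3]
width: 0.0134
grasp_force: 24.7
```

Emit:
step_arm:
  plan:
    - [0.0125,0.003,-0.025,0,0]
    - [0.0125,0.006,-0.05,0,0]
    - [0.0125,0.01,-0.08,0,0]
    - [0.0125,0.014,-0.11,0,0]
    - [0.0125,0.017,-0.135,0,0]
    - [0.0125,0.0175,-0.15,0,0]
    - [0.0125,0.0175,-0.15,0,0]
    - [0.0125,0.0175,-0.15,0,0]
    - [0.0125,0.0175,-0.15,0,0]

```text
t: 13.35
tool_pos: [0.5377, -0.1379, 0.2311]
ee_rot: [-0.001, 0.706, 0.708, -0.0]
wrist_force: [0.2, 0.4, -1.2]
width: 0.0127
grasp_force: 24.7
```

Emit:
step_arm:
  plan:
    - [0.0125,0,0,-0.025,0]
    - [0.0125,0,0,-0.05,0]
    - [0.0125,0,0,-0.075,0]
    - [0.0125,0,0,-0.1,0]
    - [0.0125,0,0,-0.12,0]
    - [0.0125,0,0,-0.14,0]
    - [0.0125,0,0,-0.14,0]
    - [0.0125,0,0,-0.14,0]

```text
t: 14.02
tool_pos: [0.5374, -0.1377, 0.0912]
ee_rot: [-0.001, 0.706, 0.708, -0.001]
wrist_force: [-0.0, -0.7, 0.4]
width: 0.0133
grasp_force: 24.6
```

```bash
python3 - <<'E'
from fit import *
a=snapshot("side");b=snapshot("top");o=get_obs();print(o["tool_pos"],o["wrist_force"],o["width"])
f=lambda im,x,y,w,h,k:cv2.resize(im[y:y+h,x:x+w],None,fx=k,fy=k,interpolation=cv2.INTER_CUBIC)
cv2.imwrite("pics/g1.png",np.hstack([f(a,215,165,40,50,9),f(b,220,145,70,75,6)])[:,:,::-1])
p=o["tool_pos"]
for n in C: print(n,proj(n,[p,p-[0,0,.0375],[.5379,-.1381,.04]]).round(1).tolist())
E
```

```text
[ 0.53859106 -0.13852391  0.09283325] [-0.64362678  0.14896339 -0.81618853] 0.01323012160261257
side [[237.4, 184.0], [237.8, 192.0], [238.2, 195.3]]
top [[245.8, 172.5], [245.5, 175.0], [245.3, 176.3]]
```

View pics/g1.png

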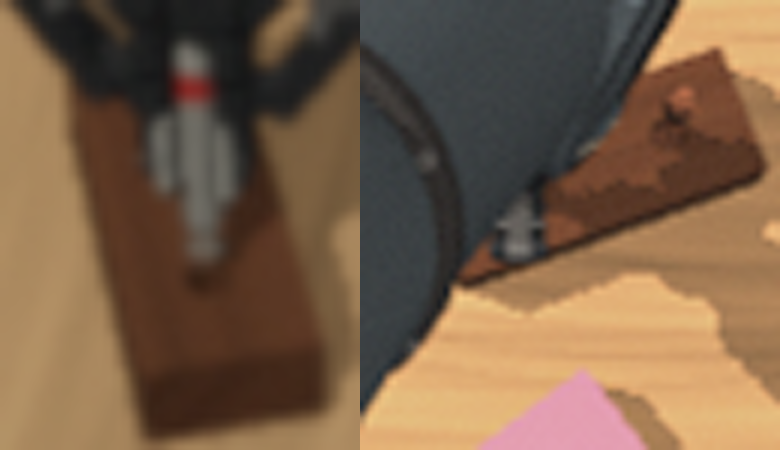

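Left (side view): the tube is upright with its foot at (204,252), directly over the hole at (202,278). Top view: the gripper's finger (518,225) hides the hole. Next I descend, watching the force.

Emit:
step_arm:
  plan:
    - [0.0125,0,0,-0.003,0]
    - [0.0125,0,0,-0.006,0]
    - [0.0125,0,0,-0.009,0]
    - [0.0125,0,0,-0.012,0]
    - [0.0125,0,0,-0.012,0]
    - [0.0125,0,0,-0.012,0]

```text
t: 14.62
tool_pos: [0.5378, -0.139, 0.0796]
ee_rot: [-0.0, 0.707, 0.707, -0.0]
wrist_force: [-0.9, -0.2, -0.7]
width: 0.0135
grasp_force: 24.6
```

Emit:
step_arm:
  plan:
    - [0.0125,0,0,-0.0015,0]
    - [0.0125,0,0,-0.003,0]
    - [0.0125,0,0,-0.003,0]
    - [0.0125,0,0,-0.003,0]

```text
t: 14.95
tool_pos: [0.5379, -0.139, 0.0767]
ee_rot: [-0.0, 0.707, 0.707, -0.0]
wrist_force: [0.7, -0.3, -0.4]
width: 0.0134
grasp_force: 24.6
```

Emit:
step_arm:
  plan:
    - [0.0125,0,0,-0.0015,0]
    - [0.0125,0,0,-0.003,0]
    - [0.0125,0,0,-0.003,0]
    - [0.0125,0,0,-0.003,0]

```text
t: 15.28
tool_pos: [0.5378, -0.139, 0.0737]
ee_rot: [-0.0, 0.707, 0.707, -0.0]
wrist_force: [0.0, 0.3, 0.4]
width: 0.0134
grasp_force: 24.6
```

Emit:
step_arm:
  plan:
    - [0.0125,0,0,-0.001,0]
    - [0.0125,0,0,-0.002,0]
    - [0.0125,0,0,-0.002,0]
    - [0.0125,0,0,-0.002,0]

```text
t: 15.62
tool_pos: [0.5379, -0.139, 0.0717]
ee_rot: [-0.0, 0.707, 0.707, -0.0]
wrist_force: [0.8, -0.1, -0.3]
width: 0.0131
grasp_force: 24.6
```

Emit:
step_arm:
  plan:
    - [0.0125,0,0,-0.001,0]
    - [0.0125,0,0,-0.002,0]
    - [0.0125,0,0,-0.003,0]
    - [0.0125,0,0,-0.003,0]

```text
t: 15.95
tool_pos: [0.5378, -0.1389, 0.0686]
ee_rot: [-0.0, 0.707, 0.707, -0.0]
wrist_force: [-0.2, 0.5, -0.7]
width: 0.0134
grasp_force: 24.6
```

Emit:
step_arm:
  plan:
    - [0.0125,0,0,-0.001,0]
    - [0.0125,0,0,-0.002,0]
    - [0.0125,0,0,-0.003,0]
    - [0.0125,0,0,-0.003,0]

```text
t: 16.28
tool_pos: [0.5378, -0.139, 0.0656]
ee_rot: [-0.0, 0.707, 0.707, -0.0]
wrist_force: [-0.6, -0.3, -1.4]
width: 0.0132
grasp_force: 24.6
```

Emit:
step_arm:
  plan:
    - [0.0125,0,0,-0.002,0]
    - [0.0125,0,0,-0.004,0]
    - [0.0125,0,0,-0.006,0]
    - [0.0125,0,0,-0.008,0]
    - [0.0125,0,0,-0.008,0]
    - [0.0125,0,0,-0.008,0]

```text
t: 16.78
tool_pos: [0.5378, -0.139, 0.0576]
ee_rot: [-0.0, 0.707, 0.707, -0.0]
wrist_force: [0.6, -0.4, -0.9]
width: 0.0133
grasp_force: 24.6
```

Emit:
step_arm:
  plan:
    - [0.0125,0,0,-0.001,0]
    - [0.0125,0,0,-0.002,0]
    - [0.0125,0,0,-0.003,0]
    - [0.0125,0,0,-0.003,0]

```text
t: 17.12
tool_pos: [0.5378, -0.139, 0.0546]
ee_rot: [-0.0, 0.707, 0.707, -0.0]
wrist_force: [-0.3, -1.0, -1.1]
width: 0.0131
grasp_force: 24.6
```

Emit:
step_arm:
  plan:
    - [0.0125,0,0,-0.001,0]
    - [0.0125,0,0,-0.002,0]
    - [0.0125,0,0,-0.003,0]
    - [0.0125,0,0,-0.003,0]

```text
t: 17.45
tool_pos: [0.5378, -0.139, 0.0516]
ee_rot: [-0.0, 0.707, 0.707, -0.0]
wrist_force: [0.4, -0.2, 0.5]
width: 0.0133
grasp_force: 24.6
```

Emit:
step_arm:
  plan:
    - [0.0125,0,0,-0.001,0]
    - [0.0125,0,0,-0.002,0]
    - [0.0125,0,0,-0.002,0]
    - [0.0125,0,0,-0.002,0]

```text
t: 17.78
tool_pos: [0.5379, -0.139, 0.0497]
ee_rot: [-0.0, 0.707, 0.707, -0.0]
wrist_force: [-0.2, 0.4, -0.6]
width: 0.0133
grasp_force: 24.6
```

Emit:
step_arm:
  plan:
    - [0.0125,0,0,-0.001,0]
    - [0.0125,0,0,-0.002,0]
    - [0.0125,0,0,-0.002,0]
    - [0.0125,0,0,-0.002,0]

```text
t: 18.12
tool_pos: [0.5382, -0.1392, 0.0492]
ee_rot: [0.0, 0.707, 0.707, 0.001]
wrist_force: [-3.9, 1.3, 18.2]
width: 0.0136
grasp_force: 27.0
```

Emit:
step_arm:
  plan:
    - [0.0125,0,0,-0.001,0]
    - [0.0125,0,0,-0.002,0]
    - [0.0125,0,0,-0.002,0]
    - [0.0125,0,0,-0.002,0]

```text
t: 18.45
tool_pos: [0.5382, -0.1398, 0.0481]
ee_rot: [0.001, 0.707, 0.707, 0.001]
wrist_force: [-6.8, 0.6, 30.4]
width: 0.0131
grasp_force: 28.3
```

Bottomed out. I ease off, release and withdraw straight up.

Emit:
step_arm:
  plan:
    - [0.0125,0,0,0.002,0]
    - [0.0125,0,0,0.003,0]
    - [0.018,0,0,0.003,0]
    - [0.03,0,0,0.003,0]
    - [0.03,0,0,0.003,0]
    - [0.03,0,0,0.003,0]

```text
t: 18.95
tool_pos: [0.5378, -0.1389, 0.0485]
ee_rot: [-0.0, 0.707, 0.708, -0.0]
wrist_force: [-1.0, 0.4, 0.8]
width: 0.0299
grasp_force: 0.0
```

Emit:
step_arm:
  plan:
    - [0.03,0,0,0.01,0]
    - [0.03,0,0,0.02,0]
    - [0.03,0,0,0.03,0]
    - [0.03,0,0,0.045,0]
    - [0.03,0,0,0.06,0]
    - [0.03,0,0,0.08,0]
    - [0.03,0,0,0.11,0]
    - [0.03,0,0,0.14,0]
    - [0.03,0.0,0.03,0.16,0]
    - [0.03,0,0.06,0.16,0]

```text
t: 19.78
tool_pos: [0.5398, -0.081, 0.2144]
ee_rot: [0.003, 0.708, 0.706, 0.002]
wrist_force: [1.1, 0.6, 0.2]
width: 0.0301
grasp_force: 0.0
```

Emit:
step_arm:
  plan:
    - [0.03,0,0.04,0,0]
    - [0.03,0,0.08,0,0]
    - [0.03,0,0.1,0,0]
    - [0.03,0,0.1,0,0]
    - [0.03,0,0.1,0,0]
    - [0.03,0,0.1,0,0]

```text
t: 20.28
tool_pos: [0.5379, 0.02, 0.2096]
ee_rot: [0.001, 0.707, 0.707, 0.0]
wrist_force: [-0.2, -0.5, -0.8]
width: 0.03
grasp_force: 0.0
```

```bash
python3 - <<'E'
from fit import *
a=snapshot("side");b=snapshot("top");o=get_obs();print(o["t"],o["tool_pos"],o["wrist_force"],o["width"])
f=lambda im,x,y,w,h,k:cv2.resize(im[y:y+h,x:x+w],None,fx=k,fy=k,interpolation=cv2.INTER_CUBIC)
cv2.imwrite("pics/h1.png",np.hstack([f(a,205,150,65,75,6),f(b,225,145,65,75,6)])[:,:,::-1])
for n in C: print(n,proj(n,[[.5379,-.139,.04],[.5379,-.139,.101],[.5379,-.139,.12]]).round(1).tolist())
E
```

```text
20.3833 [0.53793386 0.01927115 0.20934576] [ 0.03717342  0.3652189  -0.65535825] 0.03005802498593097
side [[238.2, 195.1], [237.5, 182.1], [237.3, 177.9]]
top [[245.5, 176.3], [246.0, 172.2], [246.1, 170.8]]
```

View pics/h1.png

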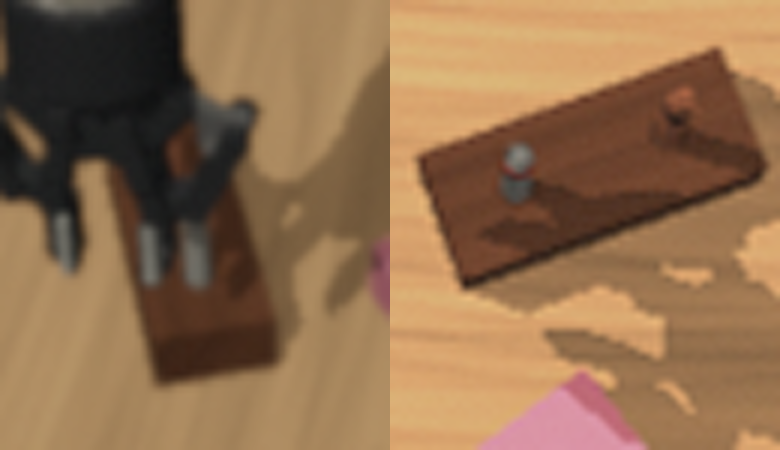

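Top view: the steel tube stands in the empty hole, foot at (516,190). Its tip at (519,152) is within half a pixel of the prediction for an upright, fully seated tube. The copper tube at (680,100) hasn't moved, and the gripper is clear.

```bash
python3 -c "
from rig import *
print(job_done())"
```

```text
the job is handed in; nothing more can be done
None
```

The steel tube with the red band is out of its outlet and stands upright and fully seated in the rack's empty hole, released. I handed the job in at about 20 s, but the hand-in returned no verdict.

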